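# Set a bar bender's length stop one hole out and run the bar up to it

## Robot

A 6-joint arm with a two-finger parallel gripper is mounted at the origin on the work surface. World frame = base frame: x ahead of the robot, y to its left, z up, the work surface at z = 0. Lengths are in m, angles in rad, forces in N, time in s.
With the tool pointing down it reaches from about 0.3 to 0.875 m from the base axis. Payload 4.2 kg.
Tool frame: the origin (TCP) lies on the centre line of the jaws, within the pads' length; the fingertips stand 8 mm ahead of it and the grasp point (between the pads) lies 11 mm behind it; z points along the fingers, x is the direction in which the jaws open and shut, and the axes are right-handed (so a half turn about z gives the same grasp; the last joint's range is limited). The gripper opens to 85 mm and grips with 20 to 120 N. Pads are 22 mm wide; open, the fingers measure 114 mm over their backs; the gripper's body (76 mm by 85 mm) begins 54 mm behind the grasp point. The pads swing forward as they close: fully open they stand 13 mm farther back than shut.
Start: joints at [1.202, 0.32, 1.565, -0, 1.257, -0.02], TCP at [0.197, 0.54, 0.239] pointing down, gripper open.
Joint ranges: [-3.11, 3.11], [-0.84, 2.01], [0.21, 2.61], [-1.34, 4.49], [0.05, 2.63], [-2.56, 2.56]. Speed limits (rad/s): [2.57, 2.57, 3.14, 3.14, 3.14, 3.14].

## Interface

Orientations are given as a unit quaternion [w, x, y, z].
In Python, from rig import env, cams gives the robot as it stands.
- The arm moves only by the tool step_arm, never from a script. Its argument "commands" is text: rows parted by semicolons, each of 7 numbers parted by spaces: the shift along the tool's x, y, z in m, then the turn, a rotation vector about the tool's x, y, z in units of 5 degrees (1.0 is 5 degrees), then the opening, from 0 (shut) to 1 (fully open). A call has 1 to 5 rows; each row is the pose to reach, as a shift and turn from the pose commanded when the call began, along the tool's axes at that moment; what a row does not reach only later rows make up. A row lasts 1/10 s, in which the tool goes at most 50 mm and 8.59 degrees, less where a joint would pass 70% of its speed; a pose out of reach is approached as far as the arm can. A call with a gripper value outside its range is refused whole. The fingers move at their own pace and stop on an object; "grip_force" is the grip in N (left out, the last holds). Time passes only in rows, so rows that repeat a pose let the fingers close. It gives the time, the measured TCP pose, the force and the opening at its end, in the units of the state.
- env.get_state(): the state, without advancing time (a new reading comes with each control period).
- cams.get_image(name): name is "scene" or "side" or "wrist"; returns a dict with "pixels" (420x560x3 uint8, red, green, blue), "mtx" (3x3 intrinsics, pixels), "xyz" and "rotation" of the camera in the world; the wrist camera has in their place "mount" (4x4, takes a point from camera to tool coordinates, whose origin is the TCP and whose axes are the tool frame's). Camera axes: x right, y up, looking along -z (the intrinsics and any distortion apply to the point x, -y, -z); pixel columns grow to the right and rows downward; lengths in m; the calibration is good to about 2 mm. A picture is of the moment at which its call begins: read the wrist's pose just before it. There is no depth.
- env.sign_off(): hands the job in, once; it reports no verdict.
The state is a dict: "time": time; "joint_pos": joint angles; "joint_vel": joint speeds; "effort": joint torques, N m; "eef_pos": TCP position; "tcp_rot": TCP orientation; "ft_force": force on the tool from outside, world axes, zero at the start; "wrist_torque": the same for the moment, N m; "grip_width": finger opening in m.
Only numpy, scipy, OpenCV 4.12 (cv2) and the standard library are available. Lean on these libraries where they do the work, as an engineer would, in place of code of your own. Each camera call takes 0.05 s, during which the arm holds its last target. There are 200 camera calls.

## Task

Set the bender's telescoping length stop one hole further out: press its spring snap button flush, draw the sleeve outward and let the button pop out fully in the very next hole, without wrenching the sleeve against the button. Then slide the square bar along its guide until its end touches the stop plate, gently and without ramming it, let go, and leave the hammer, wire brush and magnet square where they lie.

Things in the scene. Friction and masses are not known exactly. Their poses are not given: they have to be found in the camera images.
- bender: Blue bench bar bender, fixed: plate 160 x 160 mm (x -85 to 75, y -110 to 50), top 40 mm above the bench; die post, roller, red swing arm (top 92 mm), two guide pins. Origin on the bench, z up; its y (outward) is the way the length stop gets longer, its x points across, away from the robot. Bar along y at x -45; tube along y at x 45, axis 60 mm up. From y 60 outward all is free round both.
- stop_tube: Sliding sleeve of the length stop: bright 25 mm square tube, 2 mm wall, 200 mm long, sliding along the bender's y on a fixed inner tube with about 4 N rubbing. Origin: on the tube axis at its inner end; axes as the bender's; red stop plate at y 200 mm. Its +x side has five 9 mm holes at mid-height, drilled for the shop's usual lengths, unevenly 20 to 45 mm apart; the button is in the middle one.
- snap_button: Brass round-nosed snap button, 8 mm across, sprung inside the fixed inner tube, poking through the sleeve's +x side. Origin: tip of its nose, 5 mm proud of the sleeve when fully out; it presses along the bender's -x (2.5 N to start, 4 N when flush) and does not move along y. When flush, drawing the sleeve with 10 to 15 N rides it under. It springs out and locks in the next hole.
- stop_face (a point): Middle of the inner face of the red stop plate (126 mm along x, 42 mm high, 8 mm thick), moving with the sleeve: where the bar's end must touch. 200 mm along y from the sleeve's origin, on the bar's line, 46 mm above the bench.
- bar: Dark square steel bar, 12 x 12 x 480 mm, about 0.54 kg, loose, lying on the bender's plate between die, roller and guide pins (2 to 3 mm play). Origin: middle of its underside, 40 mm above the bench; its y runs along its length, as the bender's. The part past the guide pins hangs free and can be gripped from above. At the start it ends 10 to 30 mm short of the stop plate.
- bar_end (a point): Middle of the bar's outer end face, the one that must touch the stop plate.
- hammer: Hammer, 300 mm long with a wooden handle, lying beyond the tube; bystander. Origin: under its middle.
- wire_brush: Wire brush, 220 mm, lying on the robot's side of the bender; bystander. Origin: under its middle.
- magnet_square: Red triangular magnet square for welding, 100 x 100 x 18 mm, lying beyond the tube; bystander. Origin: under its middle.
- pinch_point (a point): On the tube axis in the middle of the hole where the button now stands (85 mm from the sleeve's origin; moves with the sleeve). A gripper that pinches the sleeve across here from above (30 mm wide over the button, 25 mm when flush) presses the button flush and can draw the sleeve along. Over 18 N between sleeve and button, or between bar and stop plate, is too much.

How it is judged:
On the way, in this order (a step that is already met when the one before it is completed fails the run):
1. the snap button is pressed flush with the sleeve (x of snap_button in the frame of bender below 0.0585 m), for 0.1 s.
2. the sleeve is one hole further out and the button has popped out fully there (y of stop_tube in the frame of bender between 0.062 and 0.088 m and x of snap_button in the frame of bender above 0.0615 m), for 0.2 s.
At the end, for the whole second after the job is handed in: the sleeve stands one hole further out with the button fully out there (within 1 mm), and the bar lies at rest on the bender's plate in its guide with its end against the stop plate (gap under 1.5 mm) (all of step 2 and y of bar_end in the frame of stop_face between -0.0015 and 0.0015 m and x of bar_end in the frame of stop_face between -0.008 and 0.008 m and z of bar in the frame of bender between 0.037 and 0.044 m and linear speed of bar below 0.01 m/s); the robot touches nothing.
It fails at once if the sleeve is wrenched against the snap button (over 18 N) (contact force between stop_tube and snap_button above 18 N).
It fails at once if the bar is rammed into the stop (over 18 N) (contact force between bar and stop_tube above 18 N).
It fails at once if the hammer is disturbed (moved over 20 mm) (distance of hammer from where it was at the start of the episode above 0.02 m).
It fails at once if the wire brush is disturbed (moved over 20 mm) (distance of wire_brush from where it was at the start of the episode above 0.02 m).
It fails at once if the magnet square is disturbed (moved over 20 mm) (distance of magnet_square from where it was at the start of the episode above 0.02 m).
It also fails if it takes over 48 s, if anything falls off the work surface, if the arm or the gripper's body presses on something with over 40 N, if the wrist force passes 120 N, or if a joint passes its speed limit or range.

## Working session

There is one attempt and no reset: what is moved stays moved. The work goes in short steps, Python scripts to look and compute and a tool call to move; the robot and the scene stay as the last step left them, time stands still between calls to the robot, and variables do not carry over. Pictures are saved under pics/ and viewed, about 8 in all and at most 12, crops included, and the job is handed in when it is done.

Besides the shell and the picture viewer there is one more tool, called after ">>>" in YAML: its name, and indented under it one key for each argument. step_arm: Moves the arm, as the interface text tells. Its arguments: {"type":"object","properties":{"commands":{"type":"string"},"grip_force":{"type":"number"}},"required":["commands"]}

```bash
mkdir -p pics; ls; python3 - <<'E'
from rig import env,cams
import cv2,json,pickle
s=env.get_state();print(s)
d={}
for n in("scene","side","wrist"):
    i=cams.get_image(n);d[n]=i;cv2.imwrite(f"pics/{n}0.png",i["pixels"][:,:,::-1])
    print(n,{k:v.tolist() if hasattr(v,'tolist') else v for k,v in i.items() if k!="pixels"})
pickle.dump((s,d),open("d0.pkl","wb"))
E
```

```text
pics
{'time': 0.0, 'joint_pos': array([ 1.20201142e+00,  3.20311844e-01,  1.56566323e+00, -1.82103037e-05,
        1.25739373e+00, -2.00030356e-02]), 'joint_vel': array([1.04826364e-04, 4.43611214e-05, 4.14962881e-04, 1.64788449e-04,
       5.38664605e-05, 8.42336327e-04]), 'effort': array([ 6.78009692e-04, -4.15526605e+01, -2.34161085e+01,  1.70630815e-04,
        8.32432997e-03,  3.58116651e-06]), 'eef_pos': array([0.19635072, 0.53995415, 0.23847692]), 'tcp_rot': array([ 5.02021299e-04,  8.19068656e-01,  5.73694821e-01, -7.32615990e-04]), 'ft_force': array([0.69945114, 0.7004414 , 0.29962812]), 'wrist_torque': array([-0.04377429,  0.00660941,  0.03069078]), 'grip_width': 0.08526215025339717}
scene {'mtx': [[394.1643134906304, 0.0, 272.03284167699775], [0.0, 394.1643134906304, 209.11473993536714], [0.0, 0.0, 1.0]], 'xyz': [0.9443839985289038, -0.05653591434058555, 0.6226572248793402], 'rotation': [0.7471285415793099, 0.23753319585608776, 0.18682420623337434, 0.5920081411511472]}
side {'mtx': [[466.9737373605396, 0.0, 270.51668060283026], [0.0, 466.9737373605396, 208.16730822866566], [0.0, 0.0, 1.0]], 'xyz': [0.41838103945529, -0.6914299568708219, 0.6644899560748383], 'rotation': [0.8927208462017254, 0.43560286898976336, -0.0412702737210289, -0.1076865627260605]}
wrist {'mtx': [[341.21220633543606, 0.0, 273.5796628666036], [0.0, 341.21220633543606, 206.59557911921257], [0.0, 0.0, 1.0]], 'mount': [[0.999999816892434, -0.0005699989672179317, 0.00020326404840820083, -0.00019470412689137628], [-0.00047791296553211215, -0.9499014918729722, -0.3125490798845782, -0.07953882116385416], [0.00037123347556626475, 0.31254892551195307, -0.9499015903487198, -0.1353055522359091], [0.0, 0.0, 0.0, 1.0]]}
```

View pics/scene0.png

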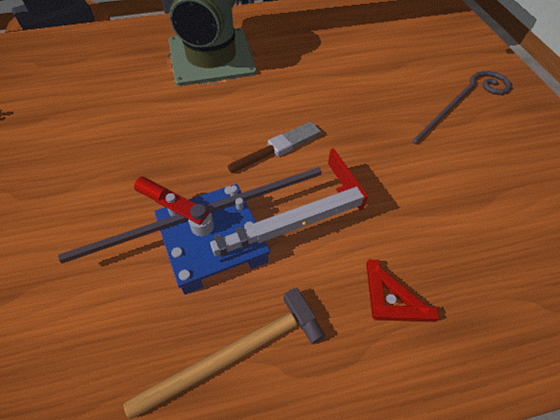

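View pics/wrist0.png

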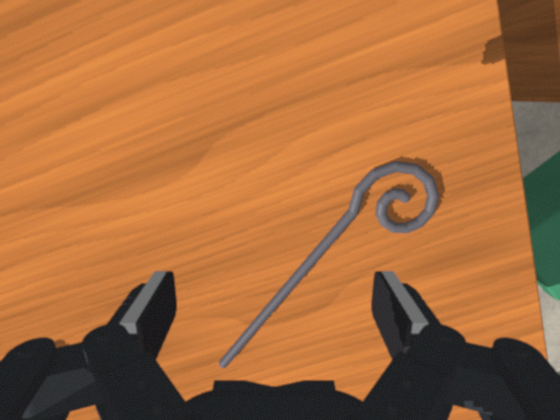

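The scene view shows the bender around (210,235). The bar runs from (62,258) to (320,172), the sleeve from (250,230) to (362,197), and the stop plate is at (348,180). The button is about at (305,222). I'll enlarge next.

```bash
python3 - <<'E'
import cv2
a=cv2.imread("pics/scene0.png")[140:300,140:400]
cv2.imwrite("pics/sc1.png",cv2.resize(a,None,fx=3,fy=3,interpolation=cv2.INTER_CUBIC))
E
```

```text
(no output)
```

View pics/sc1.png

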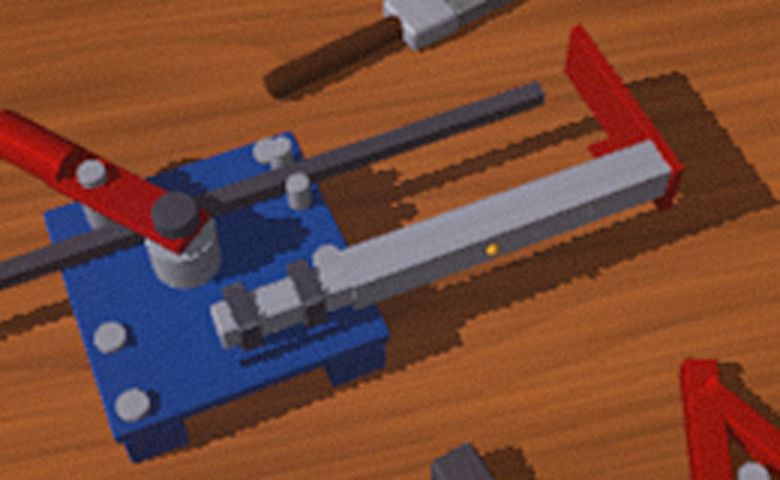

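View pics/side0.png

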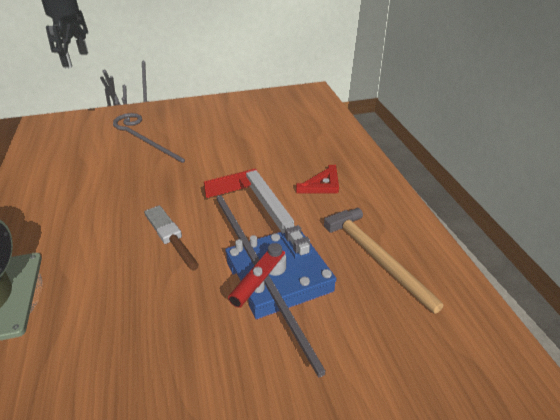

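Crop (3x, offset 140,140): the plate corners are at (45,213), (293,133), (387,328) and (118,438), the button nose at (491,249), the bar end at about (543,88), and the sleeve's inner end top at about (320,255). In the side view the plate corners are at (227,249), (333,277) and (257,304). Next I'll fit the pose.

```bash
cat >h.py <<'E'
import numpy as np,pickle
from scipy.spatial.transform import Rotation as R
from scipy.optimize import least_squares
def q(w): return R.from_quat(w,scalar_first=True)
def proj(cam,P,st=None):
    P=np.atleast_2d(P)
    if "mount" in cam:
        M=np.array(cam["mount"]);t=q(st["tcp_rot"]);Rc=t.as_matrix()@M[:3,:3];c=st["eef_pos"]+t.apply(M[:3,3])
    else: Rc=q(cam["rotation"]).as_matrix();c=np.array(cam["xyz"])
    v=(P-c)@Rc;v=v*[1,-1,-1];v=v@np.array(cam["mtx"]).T
    return v[:,:2]/v[:,2:]
def W(b,p):
    p=np.atleast_2d(p);c,s=np.cos(b[2]),np.sin(b[2])
    return np.c_[b[0]+c*p[:,0]-s*p[:,1],b[1]+s*p[:,0]+c*p[:,1],p[:,2]]
E
python3 - <<'E'
from h import *
s,d=pickle.load(open("d0.pkl","rb"))
sc=lambda u:140+np.array(u,float)/3
def model(b):
    A=W(b,np.array([[-85,-110,40],[-85,50,40],[75,50,40],[75,-110,40],[62.5,b[3],60],[-45,b[4],52]])/[1e3]*3 if 0 else np.array([[-.085,-.11,.04],[-.085,.05,.04],[.075,.05,.04],[.075,-.11,.04],[.0625,b[3],.06],[-.045,b[4],.052]]))
    B=W(b,[[-.085,.05,.04],[.075,-.11,.04],[-.085,-.11,.04]])
    return np.r_[proj(d["scene"],A),proj(d["side"],B)]
obs=np.r_[sc([[45,213],[293,133],[387,328],[118,438],[491,249],[540,88]]),[[227,249],[333,277],[257,304]]]
r=least_squares(lambda b:(model(b)-obs).ravel(),[.5,.05,.1,.12,.2])
print(r.x.round(4),(model(r.x)-obs).round(1).tolist())
b=r.x;print("pinch",W(b,[.045,b[3],.06]),"barend",W(b,[-.045,b[4],.046]))
E
```

```text
[ 0.5634 -0.0454  0.1868  0.1174  0.2047] [[-1.1, -0.1], [-0.7, -1.4], [2.1, 1.3], [-0.4, 0.5], [0.7, 1.9], [-0.3, -0.9], [-3.2, -1.4], [3.2, -0.5], [-2.1, 1.3]]
pinch [[0.58582683 0.07827496 0.06      ]] barend [[0.48118214 0.14731234 0.046     ]]
```

The fit is good: pinch point at about (0.586, 0.078), yaw 0.187. I'll start moving towards a close look at the holes on the sleeve's +x side.

>>> step_arm:
  commands: "-0.02 0.044 0 0 0 0.85 1; -0.04 0.088 0 0 0 1.7 1; -0.06 0.132 0 0 0 2.55 1; -0.08 0.176 0 0 0 3.4 1; -0.10 0.22 0 0 0 4.25 1"

```text
time: 0.65
eef_pos: [0.37, 0.3696, 0.2392]
tcp_rot: [0.0, 0.911, 0.412, -0.0]
ft_force: [0.8, 0.8, -0.6]
grip_width: 0.0852
```

```bash
cat >>h.py <<'E'
B=[.5634,-.0454,.1868]
def go(p,st,yaw=None,b=B):
    "tool-frame shift (m) and turn (5deg units) to bender-frame TCP p, tool x along bender x, pointing down"
    t=q(st["tcp_rot"]);w=W(b,p)[0]
    y=b[2] if yaw is None else yaw
    T=R.from_matrix(np.c_[[np.cos(y),np.sin(y),0],[np.sin(y),-np.cos(y),0],[0,0,-1]])
    print("shift",t.inv().apply(w-st["eef_pos"]).round(4),"turn",((t.inv()*T).as_rotvec()/np.radians(5)).round(2),"t",st["time"],"pos",st["eef_pos"].round(4),"F",st["ft_force"].round(1),"w",round(st["grip_width"],4))
E
python3 - <<'E'
from h import *;from rig import env
go([.145,.09,.12],env.get_state())
E
```

```text
shift [-0.0138  0.4376  0.1191] turn [0.   0.   7.58] t 0.65 pos [0.37   0.3696 0.2392] F [ 0.8  0.8 -0.6] w 0.0852
```

>>> step_arm:
  commands: "0 0.046 0.01 0 0 1.3 1; -0.005 0.092 0.02 0 0 2.6 1; -0.006 0.138 0.03 0 0 3.9 1; -0.007 0.184 0.04 0 0 5.2 1; -0.008 0.23 0.05 0 0 6.5 1"

```text
time: 1.15
eef_pos: [0.5378, 0.212, 0.1887]
tcp_rot: [-0.0, 0.99, 0.139, -0.0]
ft_force: [-0.1, 0.6, -0.1]
grip_width: 0.0853
```

```bash
python3 - <<'E'
from h import *;from rig import env
go([.145,.09,.12],env.get_state())
E
```

```text
shift [0.1064 0.1783 0.0687] turn [-0.    0.    1.06] t 1.15 pos [0.5378 0.212  0.1887] F [-0.1  0.6 -0.1] w 0.0853
```

>>> step_arm:
  commands: "0.021 0.036 0.013 0 0 0.3 1; 0.042 0.072 0.026 0 0 0.6 1; 0.063 0.108 0.04 0 0 0.9 1; 0.085 0.144 0.055 0 0 1.06 1; 0.106 0.178 0.069 0 0 1.06 1"

```text
time: 1.65
eef_pos: [0.6893, 0.0708, 0.1192]
tcp_rot: [-0.0, 0.995, 0.095, -0.0]
ft_force: [0.4, -0.1, 0.3]
grip_width: 0.0856
```

```bash
python3 - <<'E'
from h import *;from rig import env,cams
import cv2
s=env.get_state();i=cams.get_image("wrist");pickle.dump((s,i),open("d1.pkl","wb"))
go([.145,.09,.12],s)
cv2.imwrite("pics/w1.png",cv2.resize(i["pixels"][:,:,::-1],(800,600),interpolation=cv2.INTER_CUBIC))
E
```

```text
shift [-0.0003  0.0008 -0.0008] turn [-0.    0.01  0.04] t 1.65 pos [0.6893 0.0708 0.1192] F [ 0.4 -0.1  0.3] w 0.0856
```

View pics/w1.png

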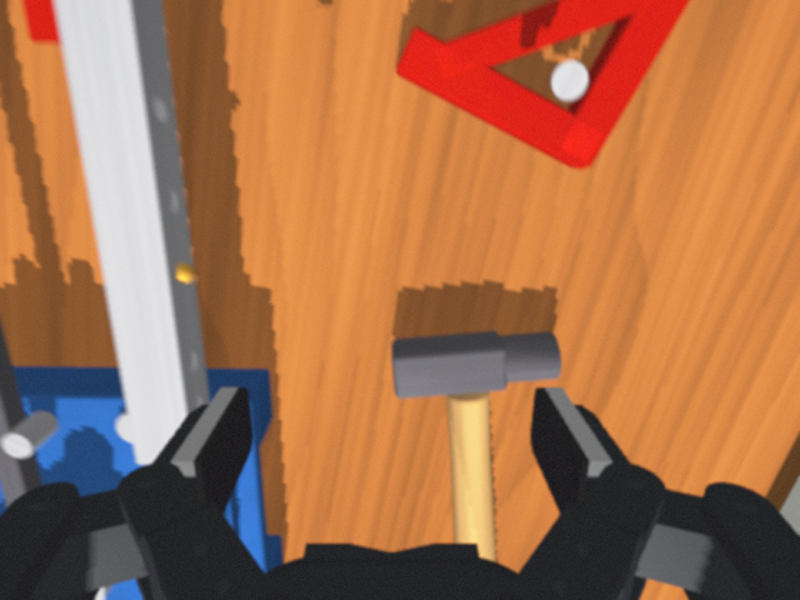

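The wrist view (800 px wide) shows the button at (185,273), holes outward at (174,202) and (162,108), and the next inner hole at about (196,360). Enlarging that area.

```bash
python3 - <<'E'
from h import *;import cv2
s,i=pickle.load(open("d1.pkl","rb"))
a=i["pixels"][170:290,60:200,::-1]
cv2.imwrite("pics/w1c.png",cv2.resize(a,None,fx=5,fy=5,interpolation=cv2.INTER_CUBIC))
E
```

```text
(no output)
```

View pics/w1c.png

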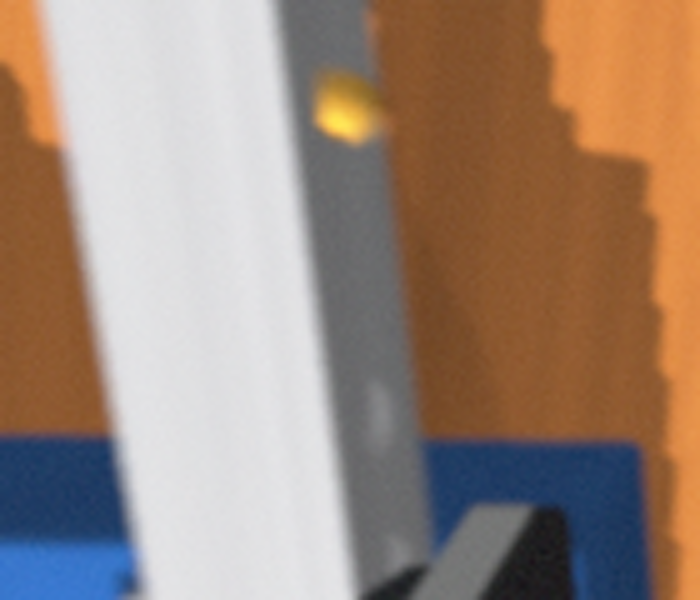

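```bash
python3 - <<'E'
from h import *
s,i=pickle.load(open("d1.pkl","rb"))
c=lambda u:np.array([60,170])+np.array(u,float)/5
# edge points: unknown y; params b(x,y fixed mid),yaw ; use 2 edges pts + holes
edgeL=c([[65,150],[125,470]]);edgeR=c([[278,30],[345,500]])
obs=np.r_[edgeL,edgeR,c([[338,108],[379,412],[398,550]])]
X=[.0325,.0325,.0575,.0575,.0575,.0575,.0575];Z=[.0725]*4+[.06]*3
def f(p):
    b=[B[0]+p[0]*np.cos(B[2]),B[1]+p[0]*np.sin(B[2]),B[2]+p[1]]
    return (proj(i,W(b,np.c_[X,p[2:9],Z]),s)-obs).ravel()
r=least_squares(f,[0,0,.11,.06,.12,.05,.117,.08,.05]);print(r.x.round(4),f(r.x).round(1))
print("spacing",r.x[6]-r.x[7],r.x[7]-r.x[8])
# plate edge
print(proj(i,W(B,[[.03,.05,.04],[.075,.05,.04]]),s), "obs",c([[60,543],[635,443]]))
E
```

```text
[0.0017 0.0004 0.114  0.0742 0.1277 0.0702 0.1154 0.0758 0.0561] [ 0.8 -0.1  0.7 -0.1 -0.5  0.1 -0.3  0.  -0.2  0.  -0.2  0.  -0.3  0. ]
spacing 0.03961961139212555 0.019642510272473046
[[109.62785579 272.92897637]
 [173.27395124 273.1946351 ]] obs [[ 72.  278.6]
 [187.  258.6]]
```

Next hole spacing is about 39.6 mm. The tube sits about 1.7 mm further in x than my first fit. Going to the pinch point.

>>> step_arm:
  commands: "-0.035 -0.009 0 0 0 0 1; -0.07 -0.018 0 0 0 0 1; -0.098 -0.026 0.005 0 0 0 1; -0.098 -0.026 0.035 0 0 0 1; -0.098 -0.026 0.06 0 0 0 1"
  grip_force: 20

```text
time: 2.2
eef_pos: [0.5863, 0.0795, 0.0601]
tcp_rot: [-0.0, 0.995, 0.096, 0.0]
ft_force: [0.4, -0.6, -0.3]
grip_width: 0.0852
```

```bash
python3 - <<'E'
from h import *;from rig import env,cams
import cv2
s=env.get_state();i=cams.get_image("wrist");pickle.dump((s,i),open("d2.pkl","wb"))
go([.0467,.116,.049],s)
cv2.imwrite("pics/w2.png",i["pixels"][:,:,::-1])
E
```

```text
shift [0.001  0.0025 0.0111] turn [-0.   -0.01  0.06] t 2.2 pos [0.5863 0.0795 0.0601] F [ 0.4 -0.6 -0.3] w 0.0852
```

View pics/w2.png

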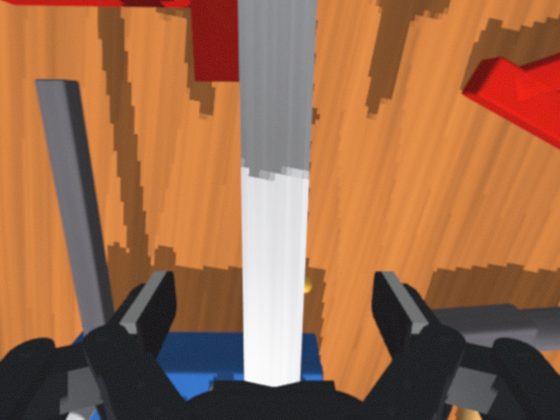

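The jaws straddle the sleeve, centred at column ~274 (image centre 273.6). The button shows at (306,286). Quick check of button y and yaw.

```bash
python3 - <<'E'
from h import *
s,i=pickle.load(open("d2.pkl","rb"))
t=q(s["tcp_rot"]);M=np.array(i["mount"])
def hit(u,z):
    v=np.linalg.inv(i["mtx"])@[u[0],u[1],1];v=t.apply(M[:3,:3]@(v*[1,-1,-1]));c=s["eef_pos"]+t.apply(M[:3,3]);return c+v*(z-c[2])/v[2]
for n,u,z in[("btn",(307,286),.06),("L1",(240,20),.0725),("R1",(314.5,20),.0725),("L2",(244,370),.0725),("R2",(302,370),.0725),("barend",(57,80),.052),("plate",(217,80),.046)]:
    p=hit(u,z);print(n,p.round(4),"tool",t.inv().apply(p-s["eef_pos"]).round(4))
E
```

```text
btn [0.6021 0.0798 0.06  ] tool [0.0156 0.0027 0.0001]
L1 [0.5566 0.178  0.0725] tool [-0.0104 -0.1023 -0.0124]
R1 [0.5801 0.1826 0.0725] tool [ 0.0136 -0.1024 -0.0124]
L2 [0.581  0.0395 0.0725] tool [-0.0128  0.0383 -0.0124]
R2 [0.6066 0.0445 0.0725] tool [ 0.0133  0.0383 -0.0124]
barend [0.4867 0.1468 0.052 ] tool [-0.0849 -0.085   0.0081]
plate [0.5477 0.1589 0.046 ] tool [-0.0228 -0.0852  0.0141]
```

>>> step_arm:
  commands: "0.001 0.0025 0.011 0 0 0.08 1; 0.001 0.0025 0.011 0 0 0.08 0.5; 0.001 0.0025 0.011 0 0 0.08 0.3; 0.001 0.0025 0.011 0 0 0.08 0.2; 0.001 0.0025 0.011 0 0 0.08 0.1"
  grip_force: 25

```text
time: 2.75
eef_pos: [0.5883, 0.077, 0.0502]
tcp_rot: [0.0, 0.996, 0.092, -0.0]
ft_force: [-17.7, -3.9, 18.2]
grip_width: 0.0284
```

>>> step_arm:
  commands: "0 0 0 0 0 0 0; 0 0 0 0 0 0 0; 0 0 0 0 0 0 0; 0 0 0 0 0 0 0"

```text
time: 3.15
eef_pos: [0.5865, 0.0766, 0.0502]
tcp_rot: [0.0, 0.996, 0.092, -0.002]
ft_force: [-6.2, -1.4, 6.7]
grip_width: 0.025
```

Opening is 25.0 mm, so the button is flush. Drawing outward slowly.

>>> step_arm:
  commands: "0 -0.0005 0 0 0 0 0; 0 -0.001 0 0 0 0 0; 0 -0.0015 0 0 0 0 0; 0 -0.002 0 0 0 0 0; 0 -0.0025 0 0 0 0 0"

```text
time: 3.65
eef_pos: [0.5863, 0.0776, 0.0502]
tcp_rot: [0.001, 0.996, 0.092, -0.002]
ft_force: [-4.3, -7.8, 6.7]
grip_width: 0.0246
```

>>> step_arm:
  commands: "0 -0.0005 0 0 0 0 0; 0 -0.001 0 0 0 0 0; 0 -0.0015 0 0 0 0 0; 0 -0.002 0 0 0 0 0; 0 -0.0025 0 0 0 0 0"

```text
time: 4.15
eef_pos: [0.5861, 0.0789, 0.0502]
tcp_rot: [0.002, 0.996, 0.092, -0.002]
ft_force: [-4.8, -12.1, 6.2]
grip_width: 0.0247
```

>>> step_arm:
  commands: "0 -0.0005 0 0 0 0 0; 0 -0.001 0 0 0 0 0; 0 -0.0015 0 0 0 0 0; 0 -0.002 0 0 0 0 0; 0 -0.0025 0 0 0 0 0"

```text
time: 4.65
eef_pos: [0.5854, 0.0827, 0.0502]
tcp_rot: [0.001, 0.996, 0.092, -0.002]
ft_force: [-6.1, -6.0, 6.1]
grip_width: 0.0245
```

```bash
python3 - <<'E'
from h import *;from rig import env
go([.0467,.116,.049],env.get_state())
E
```

```text
shift [0.0013 0.0058 0.0012] turn [ 0.02  0.05 -0.03] t 4.65 pos [0.5854 0.0827 0.0502] F [-6.1 -6.   6.1] w 0.0245
```

The button has ridden under: about 6.2 mm drawn, and the force has dropped to 6 N. Continuing.

>>> step_arm:
  commands: "0 -0.003 0 0 0 0 0; 0 -0.006 0 0 0 0 0; 0 -0.009 0 0 0 0 0; 0 -0.012 0 0 0 0 0; 0 -0.015 0 0 0 0 0"

```text
time: 5.15
eef_pos: [0.5828, 0.0972, 0.0502]
tcp_rot: [0.001, 0.996, 0.092, -0.002]
ft_force: [-6.1, -7.2, 7.4]
grip_width: 0.0247
```

>>> step_arm:
  commands: "0 -0.003 0 0 0 0 0; 0 -0.006 0 0 0 0 0; 0 -0.009 0 0 0 0 0; 0 -0.011 0 0 0 0 0; 0 -0.0125 0 0 0 0 0"

```text
time: 5.65
eef_pos: [0.5805, 0.1097, 0.0502]
tcp_rot: [0.001, 0.996, 0.092, -0.002]
ft_force: [-5.6, -5.8, 6.9]
grip_width: 0.0245
```

```bash
python3 - <<'E'
from h import *;from rig import env,cams
import cv2
s=env.get_state();go([.0467,.116,.049],s)
d=s["eef_pos"]-[.5865,.0766,.0502];print("drawn",-d[0]*.1857+d[1]*.9826)
i=cams.get_image("scene");cv2.imwrite("pics/s3.png",cv2.resize(i["pixels"][130:280,220:400,::-1],None,fx=4,fy=4,interpolation=cv2.INTER_CUBIC))
E
```

```text
shift [0.0012 0.0333 0.0013] turn [ 0.02  0.05 -0.02] t 5.65 pos [0.5805 0.1097 0.0502] F [-5.6 -5.8  6.9] w 0.0245
drawn 0.03367797849378312
```

Drawn 33.7 mm; now fine steps towards ~39.6.

>>> step_arm:
  commands: "0 -0.0008 0 0 0 0 0; 0 -0.0016 0 0 0 0 0; 0 -0.0024 0 0 0 0 0; 0 -0.0032 0 0 0 0 0; 0 -0.004 0 0 0 0 0"

```text
time: 6.2
eef_pos: [0.5797, 0.1142, 0.0503]
tcp_rot: [0.001, 0.996, 0.092, -0.002]
ft_force: [-5.8, -2.7, 7.0]
grip_width: 0.0245
```

>>> step_arm:
  commands: "0 -0.0004 0 0 0 0 0; 0 -0.0008 0 0 0 0 0; 0 -0.0012 0 0 0 0 0; 0 -0.0016 0 0 0 0 0"

```text
time: 6.6
eef_pos: [0.5794, 0.116, 0.0503]
tcp_rot: [0.001, 0.996, 0.092, -0.002]
ft_force: [-4.9, -3.7, 6.7]
grip_width: 0.0247
```

>>> step_arm:
  commands: "0 -0.0003 0 0 0 0 0; 0 -0.0006 0 0 0 0 0; 0 -0.0009 0 0 0 0 0"

```text
time: 6.9
eef_pos: [0.5793, 0.1165, 0.0502]
tcp_rot: [0.001, 0.996, 0.092, -0.002]
ft_force: [-5.8, -4.4, 6.6]
grip_width: 0.0247
```

```bash
python3 - <<'E'
from h import *;from rig import env,cams
import cv2
s=env.get_state();print(s["ft_force"])
i=cams.get_image("scene");cv2.imwrite("pics/s4.png",cv2.resize(i["pixels"][150:270,230:390,::-1],None,fx=5,fy=5,interpolation=cv2.INTER_CUBIC))
E
```

```text
[-5.82921408 -4.41269424  6.58638828]
```

View pics/s4.png

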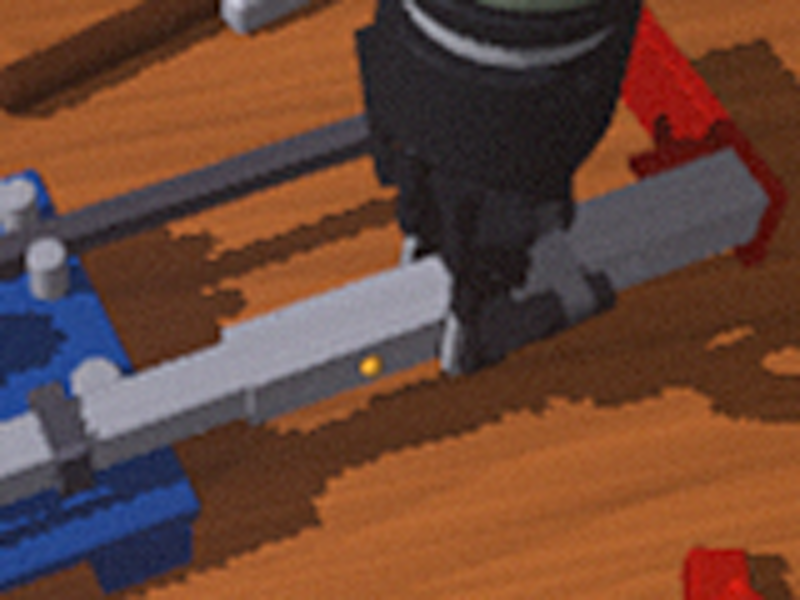

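The button sits proud in its new hole at crop (370,366). That is the same nose pixel as at the start (304,223), so it is fully out, and the sleeve's inner end is at (245,400). Releasing and rising.

>>> step_arm:
  commands: "0 0.0005 0 0 0 0 0.4; 0 0.0005 0 0 0 0 0.7; 0 0.0005 0 0 0 0 0.8; 0 0.0005 0 0 0 0 0.8; 0 0.0005 0 0 0 0 0.8"

```text
time: 7.45
eef_pos: [0.5813, 0.1175, 0.0493]
tcp_rot: [-0.0, 0.996, 0.092, 0.0]
ft_force: [-0.4, 0.0, -1.0]
grip_width: 0.0681
```

>>> step_arm:
  commands: "0 0 -0.025 0 0 0 0.8; 0 0 -0.055 0 0 0 0.7; -0.03 0 -0.07 0 0 0 0.6; -0.06 0.0 -0.07 0 0 0 0.6; -0.091 0.0 -0.07 0 0 0 0.6"

```text
time: 7.95
eef_pos: [0.4912, 0.1006, 0.1199]
tcp_rot: [-0.0, 0.996, 0.092, 0.001]
ft_force: [-0.7, -0.4, 1.2]
grip_width: 0.0515
```

```bash
python3 - <<'E'
from h import *;from rig import env,cams
import cv2
s=env.get_state();i=cams.get_image("wrist");s=env.get_state();pickle.dump((s,i),open("d5.pkl","wb"))
go([-.042,.13,.09],s)
cv2.imwrite("pics/w5.png",cv2.resize(i["pixels"][:,:,::-1],(800,600),interpolation=cv2.INTER_CUBIC))
E
```

```text
shift [0.009  0.027  0.0288] turn [-0.    0.09 -0.03] t 8.0 pos [0.4844 0.0994 0.1189] F [-6.9 -0.2 -0.9] w 0.0514
```

View pics/w5.png

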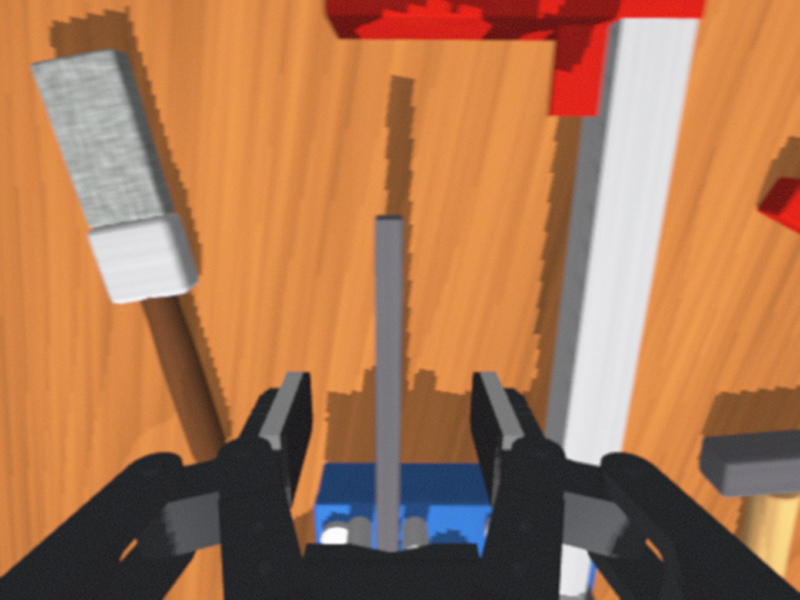

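```bash
cat >>h.py <<'E'
def hit(i,s,u,z):
    t=q(s["tcp_rot"]);M=np.array(i["mount"])
    v=np.linalg.inv(i["mtx"])@[u[0],u[1],1];v=t.apply(M[:3,:3]@(v*[1,-1,-1]));c=s["eef_pos"]+t.apply(M[:3,3]);return c+v*(z-c[2])/v[2]
def inB(p,b=B):
    d=p-np.r_[b[:2],0];c,s=np.cos(b[2]),np.sin(b[2]);return np.array([c*d[0]+s*d[1],-s*d[0]+c*d[1],p[2]])
E
python3 - <<'E'
from h import *;from rig import env
s,i=pickle.load(open("d5.pkl","rb"))
now=dict(s)
s["eef_pos"]=np.array([.4912,.1006,.1199]);s["tcp_rot"]=q([0,.9958,.092,0]).as_quat(scalar_first=True)
for n,u,z in[("bend",(390,217),.052),("bmid",(388,480),.052),("plate_low",(450,39),.025),("tubeendtopL",(612,18),.0725)]:
    p=hit(i,s,np.array(u)*.7,z);print(n,inB(p).round(4))
e=env.get_state();print(inB(e["eef_pos"]));go([-.042,.14,.035],e)
E
```

```text
bend [-0.0436  0.2039  0.052 ]
bmid [-0.0449  0.0721  0.052 ]
plate_low [-0.018  0.275  0.025]
tubeendtopL [0.0304 0.2732 0.0725]
[-0.05068521  0.15696981  0.11889562]
shift [0.0094 0.017  0.0838] turn [-0.    0.09 -0.03] t 8.0 pos [0.4844 0.0994 0.1189] F [-6.9 -0.2 -0.9] w 0.0514
```

Bar at bender x ≈ -0.044, end at y ≈ 0.204, stop face ≈ 0.272, so about 68 mm to slide. Descending on the bar.

>>> step_arm:
  commands: "0 0.005 0 0 0 0 0.6; 0 0.016 0.02 0 0 0 0.6; 0 0.016 0.05 0 0 0 0.6; 0 0.016 0.075 0 0 0 0.6; 0 0.016 0.083 0 0 0 0.6"

```text
time: 8.5
eef_pos: [0.4945, 0.0846, 0.0341]
tcp_rot: [0.0, 0.996, 0.092, -0.002]
ft_force: [0.1, 0.7, -0.0]
grip_width: 0.0512
```

>>> step_arm:
  commands: "0 0 0 0 0 0 0.5; 0 0 0 0 0 0 0.3; 0 0 0 0 0 0 0.2; 0 0 0 0 0 0 0.1; 0 0 0 0 0 0 0.05"

```text
time: 9.0
eef_pos: [0.495, 0.0851, 0.0373]
tcp_rot: [-0.0, 0.996, 0.092, 0.001]
ft_force: [-1.5, 0.1, 4.0]
grip_width: 0.0116
```

>>> step_arm:
  commands: "0 0 0 0 0 0 0; 0 0 0 0 0 0 0"

```text
time: 9.2
eef_pos: [0.495, 0.085, 0.0369]
tcp_rot: [-0.0, 0.996, 0.092, 0.001]
ft_force: [-0.1, 0.7, 5.4]
grip_width: 0.0115
```

```bash
python3 - <<'E'
from h import *;from rig import env
e=env.get_state();print(inB(e["eef_pos"]));go([-.044,.14,.037],e)
E
```

```text
[-0.04300326  0.14086941  0.03687747]
shift [-0.001   0.0009 -0.0001] turn [-0.   -0.01 -0.03] t 9.2 pos [0.495  0.085  0.0369] F [-0.1  0.7  5.4] w 0.0115
```

>>> step_arm:
  commands: "0 -0.004 0 0 0 0 0; 0 -0.01 0 0 0 0 0; 0 -0.016 0 0 0 0 0; 0 -0.022 0 0 0 0 0; 0 -0.028 0 0 0 0 0"

```text
time: 9.7
eef_pos: [0.4894, 0.113, 0.0362]
tcp_rot: [0.0, 0.996, 0.092, -0.0]
ft_force: [0.8, -4.1, 3.4]
grip_width: 0.0113
```

>>> step_arm:
  commands: "0 -0.006 0 0 0 0 0; 0 -0.012 0 0 0 0 0; 0 -0.018 0 0 0 0 0; 0 -0.024 0 0 0 0 0; 0 -0.028 0 0 0 0 0"

```text
time: 10.2
eef_pos: [0.484, 0.1406, 0.0362]
tcp_rot: [-0.0, 0.996, 0.092, -0.0]
ft_force: [1.1, -3.6, 2.5]
grip_width: 0.0114
```

```bash
python3 - <<'E'
from h import *;from rig import env,cams
import cv2
s=env.get_state();i=cams.get_image("wrist");pickle.dump((s,i),open("d6.pkl","wb"))
print(inB(s["eef_pos"]),s["ft_force"],s["grip_width"])
cv2.imwrite("pics/w6.png",cv2.resize(i["pixels"][0:200,180:440,::-1],None,fx=3,fy=3,interpolation=cv2.INTER_CUBIC))
E
```

```text
[-0.04344035  0.19750182  0.03615044] [ 1.11441083 -3.64034717  2.45730633] 0.011426829151018945
```

View pics/w6.png

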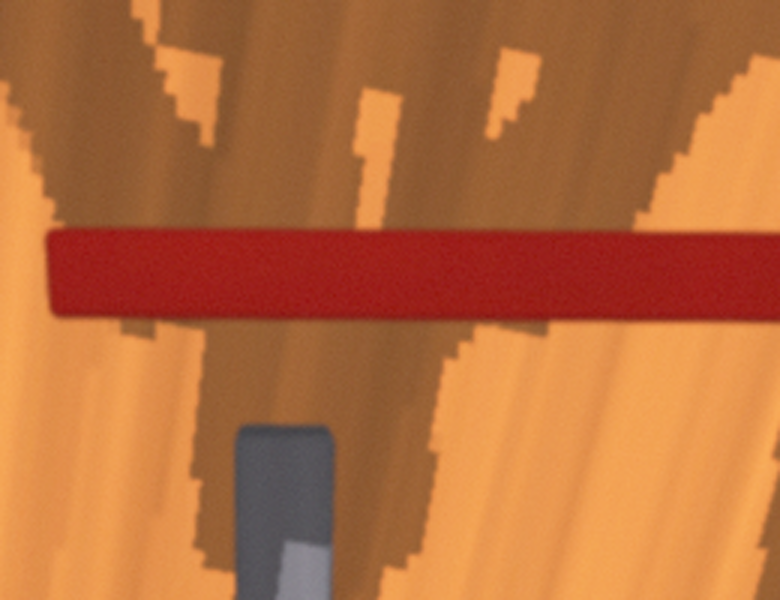

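The picture shows the bar end at crop row 427 and the plate's inner edge at row 318 (column ~285), with the bar square to the plate.

```bash
python3 - <<'E'
from h import *
s,i=pickle.load(open("d6.pkl","rb"))
c=lambda u:np.array([180,0])+np.array(u,float)/3
print(inB(hit(i,s,c((285,427)),.052)))
for z in(.067,.025):print(z,inB(hit(i,s,c((285,319)),z)), inB(hit(i,s,c((285,229)),z)))
E
```

```text
[-0.04234618  0.26132647  0.052     ]
0.067 [-0.04239456  0.27380178  0.067     ] [-0.04239133  0.28204836  0.067     ]
0.025 [-0.04224596  0.27245636  0.025     ] [-0.04224144  0.2840182   0.025     ]
```

Gap about 12.4 mm. Moving 9 mm more, then creeping.

>>> step_arm:
  commands: "0 -0.003 0 0 0 0 0; 0 -0.006 0 0 0 0 0; 0 -0.0075 0 0 0 0 0; 0 -0.0085 0 0 0 0 0; 0 -0.009 0 0 0 0 0"

```text
time: 10.75
eef_pos: [0.4827, 0.1488, 0.0363]
tcp_rot: [-0.0, 0.996, 0.092, -0.0]
ft_force: [-0.7, -2.9, 0.5]
grip_width: 0.0116
```

>>> step_arm:
  commands: "0 -0.0004 0 0 0 0 0; 0 -0.0008 0 0 0 0 0; 0 -0.0012 0 0 0 0 0; 0 -0.0016 0 0 0 0 0; 0 -0.002 0 0 0 0 0"

```text
time: 11.25
eef_pos: [0.4824, 0.1508, 0.0363]
tcp_rot: [-0.0, 0.996, 0.092, -0.0]
ft_force: [0.0, -2.0, 0.2]
grip_width: 0.0118
```

>>> step_arm:
  commands: "0 -0.0003 0 0 0 0 0; 0 -0.0006 0 0 0 0 0; 0 -0.0009 0 0 0 0 0"

```text
time: 11.55
eef_pos: [0.4822, 0.1517, 0.0363]
tcp_rot: [-0.0, 0.996, 0.092, 0.0]
ft_force: [1.0, -2.1, 1.9]
grip_width: 0.0115
```

>>> step_arm:
  commands: "0 -0.0003 0 0 0 0 0; 0 -0.0006 0 0 0 0 0"

```text
time: 11.75
eef_pos: [0.4821, 0.1523, 0.0363]
tcp_rot: [-0.0, 0.996, 0.092, 0.0]
ft_force: [0.4, -2.5, 0.9]
grip_width: 0.0112
```

>>> step_arm:
  commands: "0 -0.0003 0 0 0 0 0; 0 -0.0006 0 0 0 0 0"

```text
time: 11.95
eef_pos: [0.482, 0.1529, 0.0363]
tcp_rot: [-0.0, 0.996, 0.092, 0.0]
ft_force: [0.2, -1.7, 0.7]
grip_width: 0.0113
```

>>> step_arm:
  commands: "0 -0.0003 0 0 0 0 0; 0 -0.0006 0 0 0 0 0"

```text
time: 12.15
eef_pos: [0.4819, 0.1535, 0.0363]
tcp_rot: [-0.0, 0.996, 0.092, -0.0]
ft_force: [1.1, -3.1, 1.0]
grip_width: 0.0112
```

>>> step_arm:
  commands: "0 -0.0003 0 0 0 0 0; 0 -0.0006 0 0 0 0 0"

```text
time: 12.35
eef_pos: [0.4818, 0.154, 0.0363]
tcp_rot: [0.0, 0.996, 0.092, -0.0]
ft_force: [0.5, -4.1, 0.5]
grip_width: 0.0114
```

>>> step_arm:
  commands: "0 -0.0003 0 0 0 0 0; 0 -0.0006 0 0 0 0 0"

```text
time: 12.55
eef_pos: [0.4818, 0.1541, 0.0363]
tcp_rot: [0.0, 0.996, 0.092, 0.0]
ft_force: [2.1, -6.4, 1.5]
grip_width: 0.0111
```

>>> step_arm:
  commands: "0 -0.0003 0 0 0 0 0"

```text
time: 12.65
eef_pos: [0.4817, 0.1543, 0.0363]
tcp_rot: [0.001, 0.996, 0.092, 0.0]
ft_force: [0.2, -5.9, 1.4]
grip_width: 0.0118
```

The force rose from 2.5 to 6 N and the advance stalled, which means contact. Checking by picture before letting go.

```bash
python3 - <<'E'
from h import *;from rig import env,cams
import cv2
s=env.get_state();i=cams.get_image("wrist")
print(s["ft_force"])
cv2.imwrite("pics/w7.png",cv2.resize(i["pixels"][60:180,200:340,::-1],None,fx=5,fy=5,interpolation=cv2.INTER_CUBIC))
E
```

```text
[ 0.20779447 -5.91708217  1.39836876]
```

View pics/w7.png

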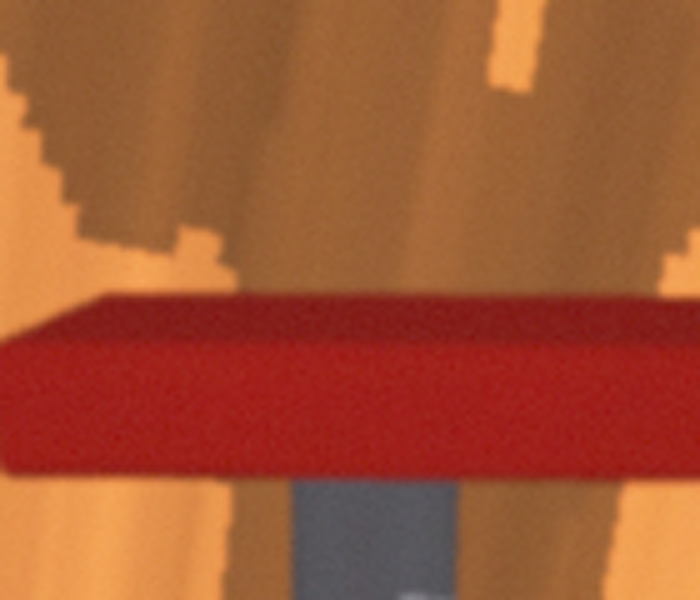

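The bar at column ~375 meets the plate's inner edge (row 478) with no gap visible. Letting go and rising.

>>> step_arm:
  commands: "0 0 0 0 0 0 0.2; 0 0 0 0 0 0 0.4; 0 0 0 0 0 0 0.5; 0 0 0 0 0 0 0.5; 0 0 0 0 0 0 0.5"

```text
time: 13.2
eef_pos: [0.4816, 0.1551, 0.0363]
tcp_rot: [-0.0, 0.996, 0.092, -0.0]
ft_force: [-0.2, -0.1, -0.2]
grip_width: 0.0431
```

>>> step_arm:
  commands: "0 0 -0.01 0 0 0 0.5; 0 0 -0.03 0 0 0 0.5; 0 0 -0.06 0 0 0 0.5; 0 0.03 -0.09 0 0 0 0.5; 0 0.06 -0.1 0 0 0 0.5"

```text
time: 13.7
eef_pos: [0.4944, 0.0961, 0.1401]
tcp_rot: [-0.0, 0.996, 0.093, 0.003]
ft_force: [0.3, 0.0, 0.2]
grip_width: 0.0425
```

>>> step_arm:
  commands: "0 0 0 0 0 0 0.5; 0 0 0 0 0 0 0.5"

```text
time: 13.9
eef_pos: [0.4926, 0.0957, 0.137]
tcp_rot: [-0.0, 0.996, 0.091, 0.0]
ft_force: [-0.1, -0.1, -0.6]
grip_width: 0.0426
```

```bash
python3 - <<'E'
from h import *;from rig import env,cams
import cv2
s=env.get_state();i=cams.get_image("wrist");j=cams.get_image("scene")
pickle.dump((s,i),open("d8.pkl","wb"));print(s["ft_force"],inB(s["eef_pos"]))
a=cv2.resize(i["pixels"][0:130,180:380,::-1],None,fx=3,fy=3,interpolation=cv2.INTER_CUBIC)
b=cv2.resize(j["pixels"][180:260,230:380,::-1],(600,200),interpolation=cv2.INTER_CUBIC) if 0 else cv2.resize(j["pixels"][175:243,240:390,::-1],(600,200*1),interpolation=cv2.INTER_CUBIC)
cv2.imwrite("pics/f.png",np.vstack([a,b]))
E
```

```text
[-0.0913964  -0.05135064 -0.55225443] [-0.04335902  0.15181018  0.1369509 ]
```

View pics/f.png

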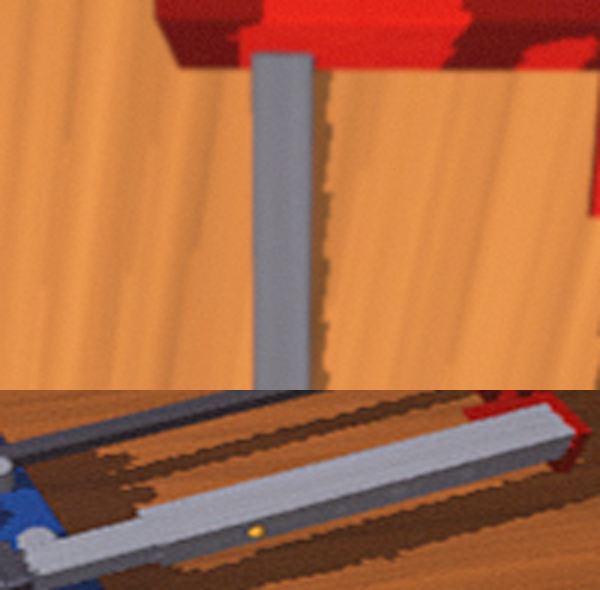

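The bar's end (row 53) overlaps the plate's inner face (bottom edge at row 68), and the button is out at (256,532). Numeric check of the gap.

```bash
python3 - <<'E'
from h import *
s,i=pickle.load(open("d8.pkl","rb"))
c=lambda u:np.array([180,0])+np.array(u,float)/3
print(inB(hit(i,s,c((283,53)),.052)),inB(hit(i,s,c((283,68)),.025)))
E
```

```text
[-0.04191674  0.27336284  0.052     ] [-0.04182497  0.27561803  0.025     ]
```

The absolute readings disagree by about 2 mm, which is within calibration error. A relative check on the plate face should be sharper: with the gap at 0, where should the bar's top edge appear between the face's top and bottom rows?

```bash
python3 - <<'E'
from h import *;import cv2
s,i=pickle.load(open("d8.pkl","rb"))
for y in(.2725,.274,.2755):
    P=proj(i,W(B,[[-.045,y,.067],[-.045,y,.025],[-.045,y,.052],[-.045,y-.0015,.052]]),s);print(y,((P[:,1])*3).round(1))
g=cv2.cvtColor(i["pixels"],cv2.COLOR_RGB2HSV)
r=i["pixels"]
print("plate col 250",r[0:28,250].tolist()); print("bar col 274",r[10:24,274].tolist())
E
```

```text
0.2725 [40.5 84.1 58.1 66.9]
0.274 [31.  76.4 49.3 58.1]
0.2755 [21.4 68.7 40.5 49.3]
plate col 250 [[146, 28, 20], [144, 28, 22], [144, 29, 23], [143, 21, 16], [145, 31, 26], [139, 29, 26], [128, 25, 22], [115, 24, 19], [104, 21, 14], [107, 21, 24], [105, 23, 20], [108, 23, 22], [106, 16, 17], [106, 24, 19], [107, 25, 23], [105, 17, 21], [104, 19, 20], [104, 20, 17], [106, 22, 22], [106, 19, 17], [103, 16, 15], [107, 27, 14], [131, 57, 33], [171, 96, 50], [195, 118, 60], [204, 127, 63], [204, 127, 63], [202, 124, 61]]
bar col 274 [[212, 35, 24], [213, 38, 27], [211, 29, 20], [210, 33, 27], [209, 33, 28], [209, 35, 28], [194, 47, 46], [151, 70, 71], [124, 103, 109], [121, 119, 125], [125, 126, 133], [126, 125, 130], [127, 124, 132], [124, 121, 129]]
```

That relative check suggests a gap of up to ~2 mm, which conflicts with the felt contact. I'll look straight down into the gap and read the pixels.

>>> step_arm:
  commands: "0 -0.015 0.015 0 0 0 0.5; 0 -0.03 0.03 0 0 0 0.5; 0 -0.038 0.045 0 0 0 0.5; 0 -0.038 0.045 0 0 0 0.5; 0 -0.038 0.045 0 0 0 0.5"

```text
time: 14.5
eef_pos: [0.4852, 0.1338, 0.0909]
tcp_rot: [0.0, 0.996, 0.093, -0.001]
ft_force: [0.6, -0.0, 0.8]
grip_width: 0.0425
```

```bash
python3 - <<'E'
from h import *;from rig import env,cams
s=env.get_state();i=cams.get_image("wrist");pickle.dump((s,i),open("d9.pkl","wb"))
print(inB(s["eef_pos"]),s["ft_force"])
for y in(.2725,.274,.2755):
    P=proj(i,W(B,[[-.0435,y,.067],[-.0435,y,.025],[-.0435,y,.052],[-.0435,y-.0015,.052],[-.0435,y-.003,.052]]),s);print(y,P.round(1).tolist())
r=i["pixels"].astype(int)
for k in range(70,115):print(k,r[k,255].tolist(),r[k,272].tolist(),r[k,277].tolist())
E
```

```text
[-0.04353272  0.19058715  0.09092782] [ 0.60181478 -0.04843244  0.76626862]
0.2725 [[272.5, 88.9], [272.9, 90.0], [272.7, 89.4], [272.7, 92.7], [272.7, 95.9]]
0.274 [[272.5, 85.3], [272.9, 87.2], [272.7, 86.1], [272.7, 89.4], [272.7, 92.7]]
0.2755 [[272.5, 81.7], [272.9, 84.3], [272.7, 82.8], [272.7, 86.1], [272.7, 89.4]]
70 [150, 27, 21] [151, 28, 27] [149, 27, 21]
71 [153, 34, 28] [149, 31, 24] [148, 30, 24]
72 [152, 33, 28] [148, 27, 20] [151, 33, 25]
73 [149, 31, 24] [147, 30, 25] [147, 27, 20]
74 [149, 28, 24] [150, 31, 23] [148, 30, 26]
75 [149, 27, 22] [149, 30, 24] [145, 28, 22]
76 [149, 30, 26] [146, 31, 23] [148, 33, 22]
77 [146, 25, 18] [144, 29, 26] [148, 26, 22]
78 [147, 29, 22] [146, 34, 25] [146, 25, 21]
79 [147, 29, 20] [146, 25, 18] [147, 30, 28]
80 [147, 29, 21] [175, 31, 25] [148, 29, 24]
81 [148, 30, 27] [220, 38, 26] [176, 28, 20]
82 [142, 26, 22] [234, 38, 30] [224, 36, 27]
83 [133, 22, 19] [238, 32, 20] [238, 38, 28]
84 [126, 24, 23] [238, 39, 28] [237, 37, 26]
85 [146, 33, 24] [215, 42, 39] [213, 40, 36]
86 [197, 78, 45] [149, 66, 68] [150, 59, 60]
87 [219, 12
[... 700 characters left out ...]
, 75] [127, 124, 133] [125, 121, 131]
102 [226, 144, 77] [128, 125, 133] [128, 126, 133]
103 [224, 142, 73] [126, 126, 134] [127, 125, 134]
104 [224, 139, 71] [127, 124, 133] [129, 126, 133]
105 [226, 144, 78] [127, 123, 133] [125, 123, 132]
106 [226, 143, 75] [124, 124, 130] [125, 124, 132]
107 [225, 141, 75] [127, 125, 133] [125, 124, 130]
108 [225, 142, 72] [127, 123, 131] [127, 125, 134]
109 [225, 143, 72] [128, 124, 134] [129, 126, 134]
110 [227, 142, 75] [130, 124, 133] [128, 126, 134]
111 [226, 142, 73] [126, 123, 132] [127, 124, 132]
112 [225, 142, 73] [127, 124, 133] [129, 126, 135]
113 [226, 144, 75] [129, 126, 134] [130, 127, 134]
114 [226, 142, 76] [127, 124, 133] [130, 125, 132]
```

The downward view puts the bar's top edge about 1.2–1.3 mm short of the plate face, unless its end is chamfered. That's too near the 1.5 mm limit, so I'll regrip and press gently to a clearer contact force.

>>> step_arm:
  commands: "0 0 0.015 0 0 0 0.5; 0 0 0.04 0 0 0 0.5; 0 0 0.054 0 0 0 0.5; 0 0 0.054 0 0 0 0.5; 0 0 0.054 0 0 0 0.3"
  grip_force: 25

```text
time: 15.05
eef_pos: [0.4863, 0.1332, 0.038]
tcp_rot: [-0.0, 0.996, 0.092, 0.001]
ft_force: [0.1, -0.7, -1.1]
grip_width: 0.0296
```

>>> step_arm:
  commands: "0 0 0 0 0 0 0.2; 0 0 0 0 0 0 0.1; 0 0 0 0 0 0 0; 0 0 0 0 0 0 0; 0 0 0 0 0 0 0"

```text
time: 15.55
eef_pos: [0.4859, 0.1333, 0.0377]
tcp_rot: [-0.0, 0.996, 0.092, 0.0]
ft_force: [-0.5, -0.7, 2.2]
grip_width: 0.0112
```

>>> step_arm:
  commands: "0 -0.0004 0 0 0 0 0; 0 -0.0008 0 0 0 0 0"

```text
time: 15.75
eef_pos: [0.4859, 0.1334, 0.0376]
tcp_rot: [0.001, 0.996, 0.093, 0.0]
ft_force: [0.4, -7.0, 4.3]
grip_width: 0.0114
```

>>> step_arm:
  commands: "0 -0.0004 0 0 0 0 0; 0 -0.0008 0 0 0 0 0"

```text
time: 15.95
eef_pos: [0.4858, 0.1339, 0.0376]
tcp_rot: [0.001, 0.996, 0.093, 0.0]
ft_force: [1.8, -7.6, 4.1]
grip_width: 0.0112
```

>>> step_arm:
  commands: "0 -0.0003 0 0 0 0 0; 0 -0.0005 0 0 0 0 0"

```text
time: 16.15
eef_pos: [0.4858, 0.1342, 0.0375]
tcp_rot: [0.001, 0.996, 0.093, 0.0]
ft_force: [1.7, -8.6, 3.9]
grip_width: 0.0115
```

>>> step_arm:
  commands: "0 -0.0003 0 0 0 0 0; 0 -0.0005 0 0 0 0 0"

```text
time: 16.35
eef_pos: [0.4858, 0.1344, 0.0375]
tcp_rot: [0.001, 0.996, 0.093, 0.0]
ft_force: [2.1, -10.1, 4.9]
grip_width: 0.0115
```

The push rises steadily to 10 N with almost no travel, so the bar is hard against the plate with the sleeve on its button. Easing off a little, then releasing.

>>> step_arm:
  commands: "0 0.0006 0 0 0 0 0; 0 0.0012 0 0 0 0 0; 0 0.0012 0 0 0 0 0.2; 0 0.0012 0 0 0 0 0.4; 0 0.0012 0 0 0 0 0.5"

```text
time: 16.85
eef_pos: [0.4851, 0.135, 0.037]
tcp_rot: [-0.0, 0.996, 0.092, -0.0]
ft_force: [-0.8, -0.5, 1.2]
grip_width: 0.0426
```

>>> step_arm:
  commands: "0 0 0 0 0 0 0.5; 0 0 -0.015 0 0 0 0.5; 0 0 -0.04 0 0 0 0.5; 0 0 -0.054 0 0 0 0.5; 0 0 -0.054 0 0 0 0.5"

```text
time: 17.35
eef_pos: [0.4867, 0.1352, 0.093]
tcp_rot: [-0.0, 0.996, 0.092, 0.002]
ft_force: [-0.4, -0.4, -1.1]
grip_width: 0.0425
```

>>> step_arm:
  commands: "0 0 0 0 0 0 0.5; 0 0 0 0 0 0 0.5"

```text
time: 17.55
eef_pos: [0.4846, 0.1346, 0.0903]
tcp_rot: [0.0, 0.996, 0.092, -0.001]
ft_force: [0.0, -0.2, -1.0]
grip_width: 0.0426
```

```bash
python3 - <<'E'
from h import *;from rig import env,cams
s=env.get_state();i=cams.get_image("wrist");j=cams.get_image("scene")
print(s["time"],inB(s["eef_pos"]),s["ft_force"])
for y in(.274,.2755,.277):
    P=proj(i,W(B,[[-.0435,y,.067],[-.0435,y,.025],[-.0435,y,.052],[-.0435,y-.0015,.052]]),s);print(y,P[:,1].round(1).tolist())
r=i["pixels"].astype(int)
for k in range(76,92):print(k,r[k,252:257].mean(0).round().tolist(),r[k,270:276].mean(0).round().tolist())
p=j["pixels"].astype(int);m=(p[:,:,0]>180)&(p[:,:,1]>100)&(p[:,:,2]<70);m[:, :290]=0;m[:,320:]=0;m[:215]=0;m[232:]=0
print("button px",np.argwhere(m).mean(0),m.sum())
s0,d=pickle.load(open("d0.pkl","rb"));p=d["scene"]["pixels"].astype(int);m0=(p[:,:,0]>180)&(p[:,:,1]>100)&(p[:,:,2]<70);m0[:, :290]=0;m0[:,320:]=0;m0[:215]=0;m0[232:]=0
print("start",np.argwhere(m0).mean(0),m0.sum())
E
```

```text
17.55 [-0.04398025  0.19146171  0.09032777] [ 0.02535516 -0.17901587 -0.97810927]
0.274 [87.4, 88.8, 88.0, 91.3]
0.2755 [83.8, 86.0, 84.7, 88.0]
0.277 [80.1, 83.1, 81.4, 84.7]
76 [149.0, 28.0, 21.0] [148.0, 32.0, 24.0]
77 [148.0, 30.0, 25.0] [146.0, 28.0, 23.0]
78 [147.0, 26.0, 22.0] [146.0, 29.0, 25.0]
79 [147.0, 29.0, 23.0] [145.0, 25.0, 21.0]
80 [146.0, 28.0, 23.0] [145.0, 27.0, 24.0]
81 [145.0, 28.0, 23.0] [152.0, 29.0, 24.0]
82 [140.0, 26.0, 19.0] [188.0, 33.0, 26.0]
83 [131.0, 28.0, 21.0] [227.0, 35.0, 24.0]
84 [122.0, 27.0, 23.0] [231.0, 38.0, 28.0]
85 [145.0, 42.0, 28.0] [208.0, 44.0, 41.0]
86 [191.0, 82.0, 44.0] [149.0, 68.0, 71.0]
87 [216.0, 120.0, 64.0] [114.0, 100.0, 105.0]
88 [218.0, 134.0, 70.0] [121.0, 119.0, 126.0]
89 [219.0, 137.0, 71.0] [127.0, 125.0, 132.0]
90 [219.0, 136.0, 72.0] [128.0, 126.0, 133.0]
91 [219.0, 136.0, 70.0] [127.0, 125.0, 132.0]
button px [222.83333333 303.16666667] 6
start [222.83333333 303.16666667] 6
```

The picture relation didn't change after a firm 10 N push. At the regrip the force rose at once, with no free travel, so the bar was already touching and the small visual offset comes from the bar's end edge or the calibration. The button's pixels match the start exactly. Handing in.

```bash
python3 -c "
from rig import env
print(env.sign_off())"
```

```text
the job is handed in; nothing more can be done
None
```

The length stop is one hole further out with its button popped out, and the bar's end is against the stop plate. I handed the job in at about 17.6 s; no verdict was reported.

- **Sleeve:** I pinched the button flush (opening 25.0 mm) and drew the sleeve about 40 mm; the camera had put the next hole at 39.6 mm. The highest wrist force I read along the draw was about 12 N. The button shows the same pixels in the scene camera as at the start, so I take it as fully out.
- **Bar:** I slid it about 70 mm and crept into contact. I then let go, regripped and pressed to about 10 N, eased off, released and rose clear. The wrist force at the end was near zero.
- **Check that disagreed:** two wrist-camera readings put the bar's top edge 1.2–2 mm short of the plate, and the limit is 1.5 mm. At the regrip the force rose at once with no free travel, and the picture was the same after the 10 N push. I judged it to be in contact and the offset to be the bar's edge or the calibration.
- **Bystanders:** the arm stayed clear of the hammer, wire brush and magnet square throughout. I did not measure their positions again at the end.

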